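# Put the refilled cedar tin back in its row and uncover its pierced lid

## Task

Stand the open, freshly filled cedar tin in the gap between the two closed tins, upright, in line with them and evenly spaced, and gently lower its two lids onto it together, as they are, until the inner lid is fully home in the mouth, then let go. Next lift off the outer lid alone, so that the pierced inner lid stays undisturbed on the tin and lets the scent out, and finish while still holding the outer lid level and motionless in the air about ten centimetres above where it sat. Carry the tin and the lids upright and without dropping them, leave the two closed tins and the other things on the shelf where they are, and do not touch the inner lid once the outer lid is off.

Things in the scene. Friction and masses are not known exactly. Their poses are not given: they have to be found in the camera images.
- tin_c (a point): Centre (half-way up) of the open round metal tin: 61 mm across, 85 mm tall, mouth 56 mm wide, about 260 g, loose, on the left or right of the shelf. Cedar sticks are wedged in it, all 22 mm or more below the rim. z up its axis.
- lid_rim (a point): Inner lid, metal, 60 g, lying on the shelf, opposite side to the tin, outer lid on it. From below: plug 14 mm deep, 53 mm across tapered to 44 at its foot (1.5 mm clearance in the mouth); rim 65 mm across, 9 mm tall, where both lids are taken together; pierced collar 50 mm across, 10 tall. Point: centre of the rim, 18.5 mm above the plug's foot; 47 mm above the tin's centre when home. z up.
- lid_knob (a point): Outer lid, 45 g: cap 57 mm across, 16 mm tall, loose over the inner lid's collar (1.5 mm clearance), resting on its rim by weight alone; it comes off straight up after 10 mm. On top a round knob 18 mm across, 12 mm tall, on a neck 10 mm across, 4 mm tall. Point: centre of the knob, 26 mm above the cap's lower edge, 30.5 mm above the inner lid's point while nested. z up.
- row_a_c (a point): One closed tin of the row: the same tin with both lids on (126 mm tall with knob, 65 mm across at the lid rim), 360 g, loose. Point: on its axis, 42.5 mm above the shelf, as for the open tin. Its y axis points along the row to the other closed tin, 188 to 196 mm away: the gap's middle is half-way; its x axis points across the row.
- row_b_c (a point): The other closed tin, alike; point as for the first.
- jar_c (a point): Amber glass jar with a twist cap, 72 mm across, 95 mm tall; its centre. To be left alone.
- bowl_c (a point): Green ceramic catchall bowl, 120 mm across, 45 mm tall; its centre. To be left alone.
- organizer_c (a point): Gray plastic organizer box with two latches, 150 mm by 240 mm (long side along its y), 53 mm tall, latches and a handle reach 27 mm further out at -x; its centre. To be left alone.
- brush_c (a point): Stainless steel lint brush lying flat along its x axis: head 46 mm wide from -3 to 112 mm, handle to -114 mm, 21 mm tall. To be left alone.
There are look-alikes about, which are no part of the job. What is shaped like the part that bears row_a_c but red is not meant.

How it is judged:
By the outcome, as a careful person would: the job done as asked, in the order asked, and still so for the second after the job is handed in, while the arm keeps its last pose, push and grip.
It also fails if it takes over 64 s, if anything falls off the work surface, if the arm or the gripper's body presses on something with over 40 N, if the wrist force passes 120 N, or if a joint passes its speed limit or range.

## Robot

A 6-joint arm with a two-finger parallel gripper is mounted at the origin on the work surface. World frame = base frame: x ahead of the robot, y to its left, z up, the work surface at z = 0. Lengths are in m, angles in rad, forces in N, time in s.
With the tool pointing down it reaches from about 0.375 to 0.975 m from the base axis. Payload 3.8 kg.
Tool frame: the origin (TCP) lies on the centre line of the jaws, within the pads' length; the fingertips stand 17 mm ahead of it and the grasp point (between the pads) lies 2 mm behind it (bot.tip_extent is the distance from the TCP to the fingertips, in m); z points along the fingers, y is the line along which they close (so a half turn about z gives the same grasp; the last joint's range is limited). The gripper opens to 85 mm and grips with 20 to 120 N. Pads are 22 mm wide; open, the fingers measure 114 mm over their backs; the gripper's body (76 mm by 85 mm) begins 54 mm behind the grasp point. The pads swing forward as they close: fully open they stand 13 mm farther back than shut.
Start: joints at [1.203, 0.264, 1.604, -0, 1.274, -0.037], TCP at [0.219, 0.638, 0.248] pointing down, gripper open.
Joint ranges: [-2.63, 2.63], [-0.94, 2.18], [0.31, 2.57], [-1.31, 4.45], [0, 2.66], [-2.55, 2.55]. Speed limits (rad/s): [2.57, 2.57, 3.14, 3.14, 3.14, 3.14].

## Interface

Orientations are given as a rotation vector (axis times angle).
In Python, from workcell import readout, read_camera, finish_job, bot gives the robot as it stands.
- The arm moves only by the tool jog_arm, never from a script. Its argument "deltas" is one flat list of numbers, 7 for each row, row after row: the shift along the tool's x, y, z in m, then the turn, a rotation vector about the tool's x, y, z in degrees, then the gripper command: -1 is shut, 1 is fully open, values between are in proportion. A call has 1 to 8 rows; each row is the pose to reach, as a shift and turn from the pose commanded when the call began, along the tool's axes at that moment; what a row does not reach only later rows make up. A row lasts 1/10 s, in which the tool goes at most 50 mm and 8.59 degrees, less where a joint would pass 70% of its speed; a pose out of reach is approached as far as the arm can. A call with a gripper value outside its range is refused whole. The fingers move at their own pace and stop on an object; "squeeze" is the grip in N (left out, the last holds). Time passes only in rows, so rows that repeat a pose let the fingers close. It gives the time, the measured TCP pose, the force, the opening and the grip force at its end, in the units of the state.
- readout.read_state(): the state, without advancing time (a new reading comes with each control period).
- read_camera(name): name is "side" or "top" or "wrist"; returns a dict with "color" (400x640x3 uint8, blue, green, red), "fx", "fy", "cx", "cy" (pixels), "origin" and "attitude" of the camera in the world. Camera axes: x right, y down, z forward; pixel columns grow to the right and rows downward; lengths in m; the calibration is good to about 2 mm. A picture is of the moment at which its call begins. There is no depth.
- finish_job(): hands the job in; it is judged then, once.
The state is a dict: "time": time; "q": joint angles; "joint_vel": joint speeds; "joint_torque": joint torques, N m; "tool_pos": TCP position; "tcp_rot": TCP orientation; "wrist_force": force on the tool from outside, world axes, zero at the start; "torque": the same for the moment, N m; "width": opening from 0.0 (shut) to 1.0 (fully open); "grip_force": force on a finger pad.
Only numpy, scipy, OpenCV 4.12 (cv2) and the standard library are available. Lean on these libraries where they do the work, as an engineer would, in place of code of your own. Each camera call takes 0.05 s, during which the arm holds its last target. There are 200 camera calls.

## Working session

There is one attempt and no reset: what is moved stays moved. The work goes in short steps, Python scripts to look and compute and a tool call to move; the robot and the scene stay as the last step left them, time stands still between calls to the robot, and variables do not carry over. Pictures are saved under pics/ and viewed, at most 11 in all, crops included, and the job is handed in when it is done.

Besides the shell and the picture viewer there is one more tool, called after ">>>" as name(argument=value, ...), one argument or row to a line, values as JSON. jog_arm: Moves the arm, as the interface text tells. Its arguments: {"type":"object","properties":{"deltas":{"type":"array"},"squeeze":{"type":"number"}},"required":["deltas"]}

```bash
mkdir -p pics; ls
python3 - <<'E'
from workcell import readout, read_camera, bot
import cv2,numpy as np
for n in("top","side"):
    r=read_camera(n); cv2.imwrite(f"pics/{n}0.png",r["color"])
    np.savez(f"/tmp/{n}0.npz",**r)
    print(n,r["fx"],r["fy"],r["cx"],r["cy"],r["origin"],r["attitude"])
print(readout.read_state()); print([a for a in dir(bot) if a[0]!='_'])
E
```

```text
pics
top 485.5231914634638 485.5231914634638 307.41487301711504 200.8488174329457 [ 0.29803469 -0.00642652  1.32171005] [-1.98823426  2.21862063 -0.24184477]
side 414.6150787805568 414.6150787805568 321.0291747995879 195.16090915133708 [ 0.1913736  -0.6087611   0.69225912] [-2.17887756  0.70995904 -0.30990193]
{'time': 0.1, 'q': array([ 1.20311767e+00,  2.64698740e-01,  1.60525464e+00, -3.00338693e-06,
        1.27369233e+00, -3.68929141e-02]), 'joint_vel': array([-0.00039089, -0.00084441, -0.00346594,  0.00036253, -0.00051927,
       -0.00018893]), 'joint_torque': array([ 6.95734252e-04, -5.16703928e+01, -3.68594456e+01, -2.45939606e-05,
        6.20408086e-03, -8.60298627e-06]), 'tool_pos': array([0.21900201, 0.63781824, 0.24706309]), 'tcp_rot': array([-0.51716228, -3.09831628,  0.00315967]), 'wrist_force': array([ 0.54923005, -0.28909881,  0.24560593]), 'torque': array([0.05814778, 0.02628919, 0.01793055]), 'grip_force': 0.0, 'width': 0.9991568109321132}
['MotionError', 'tip_extent']
```

View pics/top0.png

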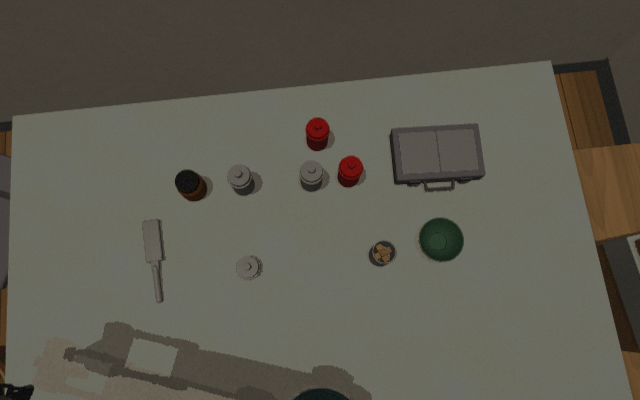

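View pics/side0.png

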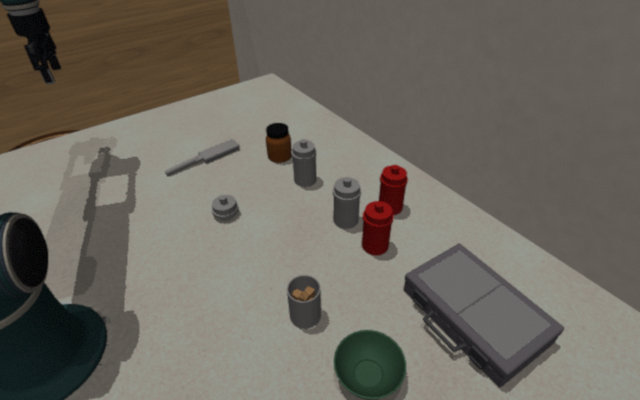

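The tins that could be confused in the top view are the closed grey pair at (240,178) and (311,175), which is the row, and the red look-alikes at (317,133) and (350,170), which are rejected by colour. The open tin with the sticks is at (382,253) and the lid pair is at (248,267). In the side view the tin is at (305,300) and the lids at (225,207). I'll check these in one close crop.

```bash
cat > h.py <<'E'
import numpy as np,cv2
from scipy.spatial.transform import Rotation as R
def ray(r,p):
    d=R.from_rotvec(r["attitude"]).apply([(p[0]-r["cx"])/r["fx"],(p[1]-r["cy"])/r["fy"],1]); return np.array(r["origin"]),d/np.linalg.norm(d)
def plane(r,p,z):
    o,d=ray(r,p); return o+d*(z-o[2])/d[2]
def proj(r,P):
    c=R.from_rotvec(r["attitude"]).inv().apply(np.array(P)-r["origin"]); return np.array([r["fx"]*c[0]/c[2]+r["cx"],r["fy"]*c[1]/c[2]+r["cy"]])
def tri(r1,p1,r2,p2):
    o1,d1=ray(r1,p1);o2,d2=ray(r2,p2)
    s=np.linalg.lstsq(np.c_[d1,-d2],o2-o1,rcond=None)[0]
    a=o1+s[0]*d1;b=o2+s[1]*d2; return (a+b)/2,np.linalg.norm(a-b)
E
python3 - <<'E'
from h import *
t=np.load("/tmp/top0.npz");s=np.load("/tmp/side0.npz")
c=np.clip(t["color"][115:285,155:415].astype(float)*1.8,0,255).astype(np.uint8)
cv2.imwrite("pics/c1.png",cv2.resize(c,None,fx=3,fy=3,interpolation=cv2.INTER_CUBIC))
for n,p,q in(("A",(239,173),(304,145)),("B",(311,168),(347,182)),("lid",(248,265),(224,199))): print(n,tri(t,p,s,q))
print("tin",plane(t,(382,253),.07))
E
```

```text
A (array([0.66415026, 0.13870781, 0.11265275]), np.float64(0.0012694680113787753))
B (array([ 0.65544332, -0.04771267,  0.11597492]), np.float64(0.00010234914947535084))
lid (array([0.4324026 , 0.14231349, 0.04892329]), np.float64(0.002342722044202419))
tin [ 0.42205119 -0.20605664  0.07      ]
```

View pics/c1.png

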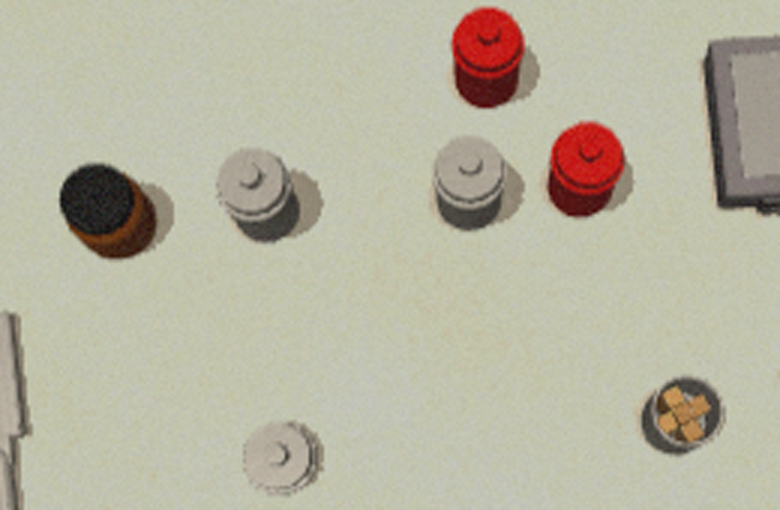

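The crop confirms the choice: the grey closed tins, the open tin with its sticks at crop (682,415), and the lid pair at crop (280,457). The first move goes over the lids.

>>> jog_arm(
  deltas=[-0.345,-0.29,0,0,0,73.5,1,-0.345,-0.29,0,0,0,73.5,1,-0.345,-0.29,0,0,0,73.5,1,-0.345,-0.29,0,0,0,73.5,1,-0.345,-0.29,0,0,0,73.5,1,-0.345,-0.29,0,0,0,73.5,1,-0.345,-0.29,0,0,0,73.5,1,-0.345,-0.29,0,0,0,73.5,1],
)

```text
time: 0.9
tool_pos: [0.4256, 0.2935, 0.248]
tcp_rot: [-2.183, -2.259, 0.0]
wrist_force: [0.5, 0.4, -0.2]
width: 1.001
grip_force: 0.0
```

```bash
cat >> h.py <<'E'
def go(P,yaw=None,S=None):
    from workcell import readout
    S=S or readout.read_state(); r=R.from_rotvec(S["tcp_rot"]); m=r.as_matrix()
    y0=np.degrees(np.arctan2(m[1,1],m[0,1])); print("pos",np.round(S["tool_pos"],4),"yangle",round(y0,2),"tilt",np.round(m[:2,2],3))
    # desired: y axis at yaw, z down
    yaw=y0 if yaw is None else yaw; a=np.radians(yaw)
    D=np.array([[-np.sin(a),np.cos(a),0],[np.cos(a),np.sin(a),0],[0,0,-1]]).T
    D=np.c_[[-np.sin(a),np.cos(a),0],[np.cos(a),np.sin(a),0],[0,0,-1]]
    print("delta",np.round(r.inv().apply(np.array(P)-S["tool_pos"]),4),"rot",np.round((r.inv()*R.from_matrix(D)).as_rotvec(degrees=True),2))
E
python3 - <<'E'
from h import *
from workcell import read_camera
go([.422,-.206,.25],-2.7)
w=read_camera("wrist"); np.savez("/tmp/w1.npz",**w); cv2.imwrite("pics/w1.png",w["color"])
print(w["origin"],R.from_rotvec(w["attitude"]).as_matrix()[:,2])
for n,P in(("lid",[.432,.142,.049]),("A",[.664,.139,.12]),("B",[.655,-.048,.12])): print(n,proj(w,P))
E
```

```text
pos [0.4256 0.2935 0.248 ] yangle 1.96 tilt [-0. -0.]
delta [-0.4991 -0.0206 -0.002 ] rot [-0.01  0.01  4.66]
[0.42272905 0.36400812 0.37378305] [ 0.01058835 -0.28019667 -0.95988422]
lid [318.0417559  300.42241589]
A [547.01767813 351.32108645]
B [500.70903696 480.69041854]
```

View pics/w1.png

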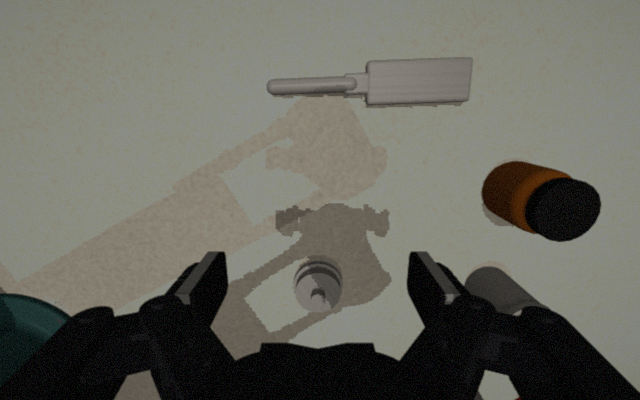

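The wrist view shows the lid knob at (320,296), about 4 px from the prediction, so the lid position is good. Next is the tin.

>>> jog_arm(
  deltas=[-0.375,-0.017,0,0,0,4.7,1,-0.375,-0.017,0,0,0,4.7,1,-0.375,-0.017,0,0,0,4.7,1,-0.375,-0.017,0,0,0,4.7,1,-0.375,-0.017,0,0,0,4.7,1,-0.375,-0.017,0,0,0,4.7,1,-0.375,-0.017,0,0,0,4.7,1,-0.375,-0.017,0,0,0,4.7,1],
)

```text
time: 1.75
tool_pos: [0.4226, -0.0829, 0.2482]
tcp_rot: [2.269, 2.171, -0.001]
wrist_force: [0.7, 0.3, -0.9]
width: 1.001
grip_force: 0.0
```

Run:
```python
from h import *
from workcell import read_camera
w1=np.load("/tmp/w1.npz");t=np.load("/tmp/top0.npz")
print("lid",plane(w1,(320,296),.052), plane(t,(155+280/3,115+455/3),.052))
for n,p in(("A",(252.5,174)),("B",(471,163))): print(n,plane(t,(155+p[0]/3,115+p[1]/3),.122))
w=read_camera("wrist"); np.savez("/tmp/w2.npz",**w); cv2.imwrite("pics/w2.png",w["color"])
print("tin pred",proj(w,[.422,-.206,.085])); go([.422,-.206,.11],-2.7)
```

```text
lid [0.43406249 0.15028483 0.052     ] [0.4265394  0.14172584 0.052     ]
A [0.66066818 0.13739033 0.122     ]
B [ 0.64977856 -0.04964581  0.122     ]
tin pred [321.48645473 296.95789985]
pos [ 0.4228 -0.0848  0.2481] yangle -2.57 tilt [-0.    -0.003]
delta [-0.1206  0.0047  0.1385] rot [-0.01  0.19  0.13]
```

View pics/w2.png

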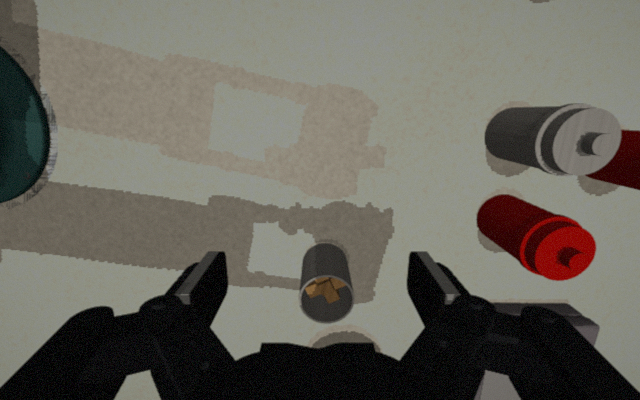

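The mouth of the open tin, with the sticks in it, is centred near (327,299), and grey row tin B and a red tin are on the right. I'll hover closer and refine.

>>> jog_arm(
  deltas=[-0.122,0.009,0.1,0,0,0,1,-0.122,0.009,0.1,0,0,0,1,-0.122,0.009,0.1,0,0,0,1,-0.122,0.009,0.1,0,0,0,1,-0.122,0.009,0.1,0,0,0,1,-0.122,0.009,0.1,0,0,0,1],
)

```text
time: 2.4
tool_pos: [0.4275, -0.2015, 0.1488]
tcp_rot: [-2.267, -2.174, -0.001]
wrist_force: [0.3, 0.8, -0.1]
width: 0.998
grip_force: 0.0
```

Run:
```python
from h import *
from workcell import read_camera,readout
S=readout.read_state(); r=R.from_rotvec(S["tcp_rot"])
w2=np.load("/tmp/w2.npz");print("tin w2",plane(w2,(327.5,300),.085))
w=read_camera("wrist"); np.savez("/tmp/w3.npz",**w); cv2.imwrite("pics/w3.png",w["color"])
print("tcp at",proj(w,S["tool_pos"]),"tin pred",proj(w,[.427,-.207,.085]))
go([.427,-.207,.055],-2.7)
```

```text
tin w2 [ 0.42840187 -0.2100984   0.085     ]
tcp at [317.52540435 271.10351037] tin pred [316.81731358 230.55963117]
pos [ 0.4279 -0.2014  0.1493] yangle -2.35 tilt [ 0.001 -0.   ]
delta [-0.0056 -0.0008  0.0943] rot [0.09 0.01 0.35]
```

View pics/w3.png

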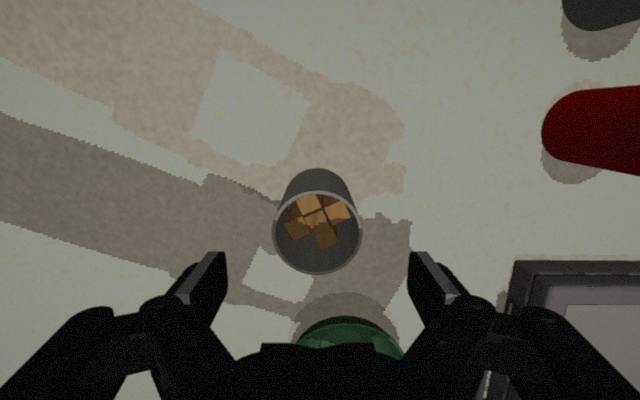

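The tin mouth is centred at (318,232), which agrees with (0.428,-0.208) to about 1 mm. Next I descend and grip.

>>> jog_arm(
  deltas=[-0.0065,0,0.047,0,0,0.3,1,-0.0065,0,0.094,0,0,0.3,1,-0.0065,0,0.094,0,0,0.3,1,-0.0065,0,0.094,0,0,0.3,-0.3,-0.0065,0,0.094,0,0,0.3,-0.3,-0.0065,0,0.094,0,0,0.3,-0.3,-0.0065,0,0.094,0,0,0.3,-0.3,-0.0065,0,0.094,0,0,0.3,-0.3],
  squeeze=35,
)

```text
time: 3.25
tool_pos: [0.4292, -0.2096, 0.0573]
tcp_rot: [2.27, 2.165, 0.003]
wrist_force: [1.1, 2.4, 7.8]
width: 0.709
grip_force: 39.6
```

Run:
```python
from h import *
go([.427,-.207,.2],-2.7)
```

```text
pos [ 0.4292 -0.2096  0.0573] yangle -2.72 tilt [ 0.005 -0.002]
delta [ 0.0022 -0.0016 -0.1427] rot [ 0.29  0.11 -0.02]
```

The tin is held: width 0.709, which is about 60 mm. I'll lift it and carry it high past row tin B.

>>> jog_arm(
  deltas=[0,0,-0.02,0,0,0,-0.3,0,0,-0.06,0,0,0,-0.3,0,0,-0.1,0,0,0,-0.3,0,0,-0.14,0,0,0,-0.3,0.02,0.03,-0.16,0,0,0,-0.3,0.04,0.065,-0.16,0,0,0,-0.3,0.07,0.1,-0.16,0,0,0,-0.3,0.09,0.13,-0.16,0,0,0,-0.3],
)

```text
time: 4.05
tool_pos: [0.5626, -0.1234, 0.2157]
tcp_rot: [2.272, 2.167, 0.003]
wrist_force: [0.4, -0.8, -3.4]
width: 0.706
grip_force: 40.0
```

Run:
```python
from h import *
go([.60,-.09,.213],-2.7)
```

```text
pos [ 0.5626 -0.1234  0.2157] yangle -2.7 tilt [ 0.002 -0.   ]
delta [0.0351 0.0358 0.0028] rot [ 0.14 -0.01 -0.  ]
```

>>> jog_arm(
  deltas=[0.018,0.018,0,0,0,0,-0.3,0.035,0.036,0,0,0,0,-0.3,0.035,0.036,0,0,0,0,-0.3,0.035,0.036,0,0,0,0,-0.3],
)

```text
time: 4.45
tool_pos: [0.5984, -0.0913, 0.2145]
tcp_rot: [2.272, 2.17, -0.001]
wrist_force: [-0.9, -0.5, -3.1]
width: 0.711
grip_force: 40.1
```

Run:
```python
from h import *
from workcell import read_camera
w=read_camera("wrist"); np.savez("/tmp/wB.npz",**w)
print("B",proj(w,[.652,-.049,.122]))
go([.60,.10,.215],-2.7)
```

```text
B [389.80741691 149.42576901]
pos [ 0.598  -0.0918  0.2144] yangle -2.69 tilt [-0.001 -0.   ]
delta [ 0.1916 -0.007  -0.0007] rot [-0.03  0.02  0.01]
```

>>> jog_arm(
  deltas=[0.03,0,0,0,0,0,-0.3,0.07,0,0,0,0,0,-0.3,0.115,0,0,0,0,0,-0.3,0.16,0,0,0,0,0,-0.3,0.19,0,0,0,0,0,-0.3,0.19,0,0,0,0,0,-0.3,0.19,0,0,0,0,0,-0.3],
)

```text
time: 5.2
tool_pos: [0.6069, 0.0978, 0.2144]
tcp_rot: [2.272, 2.169, -0.001]
wrist_force: [-0.2, -0.4, -3.0]
width: 0.71
grip_force: 40.1
```

Run:
```python
from h import *
from workcell import read_camera
w=read_camera("wrist"); np.savez("/tmp/wA.npz",**w); b=np.load("/tmp/wB.npz")
print("A",proj(w,[.662,.138,.122]))
m=np.vstack([x["color"][0:290,240:640] for x in(b,w)])
cv2.imwrite("pics/AB.png",np.clip(m*1.5,0,255).astype(np.uint8))
go([.656,.045,.215],-2.7)
```

```text
A [391.83901252 152.13533979]
pos [0.607  0.0971 0.2144] yangle -2.73 tilt [-0.    -0.001]
delta [-0.0497  0.0514 -0.0006] rot [-0.01  0.05 -0.03]
```

View pics/AB.png

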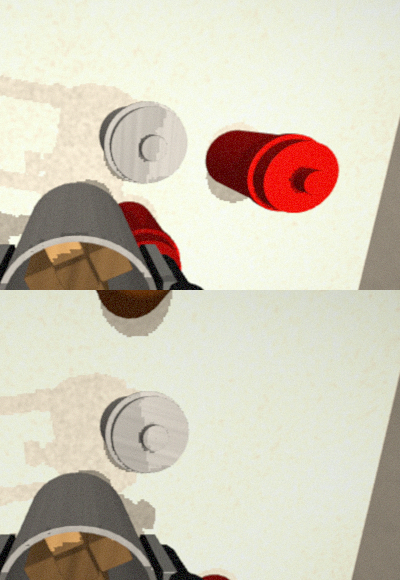

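Top panel: B's knob is at image (394,149) and its cap at (389,142). Bottom panel: A's knob is at (396,148) and its cap at (390,142). The held tin is upright.

Run:
```python
from h import *
b=np.load("/tmp/wB.npz");a=np.load("/tmp/wA.npz")
for n,w,k,c in(("B",b,(394,149),(389,142)),("A",a,(396,148),(390,142))): 
    print(n,plane(w,k,.126),plane(w,c,.110))
    g=cv2.cvtColor(w["color"],cv2.COLOR_BGR2GRAY)[80:210,330:450]; g=cv2.resize(g,None,fx=3,fy=3,interpolation=cv2.INTER_CUBIC)
    for r1,r2 in((108,128),(34,46)):
        h=cv2.HoughCircles(cv2.medianBlur(g,5),cv2.HOUGH_GRADIENT,1,40,param1=90,param2=10,minRadius=r1,maxRadius=r2)
        if h is not None: print(np.round(h[0][:2]/3+[330,80,0],1).tolist())
```

```text
B [ 0.65398573 -0.0483224   0.126     ] [ 0.65407012 -0.04501909  0.11      ]
[[387.5, 144.8, 37.9], [374.2, 140.5, 36.5]]
[[392.8, 148.2, 14.4], [372.8, 126.8, 14.8]]
A [0.6638733  0.14129443 0.126     ] [0.66333168 0.14392551 0.11      ]
[[391.2, 145.8, 40.5], [377.8, 142.5, 40.0]]
[[396.5, 149.2, 13.6], [377.5, 167.8, 14.8]]
```

Run:
```python
from h import *
from workcell import readout
w=np.load("/tmp/wA.npz");S=readout.read_state();m=R.from_rotvec(S["tcp_rot"]).as_matrix();T=np.array(S["tool_pos"])
for o in(-.002,0,.002): print(o,proj(w,T+m[:,0]*(o+.0305)+[0,0,.0277]), proj(w,T+m[:,1]*.0305+m[:,0]*o+[0,0,.0277]),proj(w,T-m[:,1]*.0305+m[:,0]*o+[0,0,.0277]))
g=cv2.cvtColor(w["color"],cv2.COLOR_BGR2GRAY)
print(g[215:255:1,308].tolist())
go([.6588,.0475,.215],-2.9)
```

```text
-0.002 [318.295422   239.40871786] [399.14440717 314.42777483] [236.93773851 314.34410928]
0 [318.3111048  234.06844731] [399.55545236 309.85714824] [236.55287888 309.76920089]
0.002 [318.32695484 228.67122869] [399.97054956 305.24146532] [236.16422216 305.14915558]
[66, 59, 60, 65, 64, 61, 62, 59, 67, 63, 65, 64, 65, 62, 61, 63, 59, 63, 64, 64, 70, 107, 119, 118, 119, 119, 114, 111, 110, 111, 110, 111, 110, 108, 109, 114, 109, 84, 70, 65]
pos [0.607  0.0971 0.2144] yangle -2.73 tilt [-0.    -0.001]
delta [-0.047   0.0541 -0.0006] rot [-0.01  0.05  0.17]
```

The tin is centred in the jaws to under 1 mm. I'll move over the gap and start down.

>>> jog_arm(
  deltas=[-0.02,0.022,0,0,0,0.1,-0.3,-0.047,0.054,0,0,0,0.2,-0.3,-0.047,0.054,0,0,0,0.2,-0.3,-0.047,0.054,0,0,0,0.2,-0.3,-0.047,0.054,0.03,0,0,0.2,-0.3,-0.047,0.054,0.06,0,0,0.2,-0.3,-0.047,0.054,0.09,0,0,0.2,-0.3,-0.047,0.054,0.12,0,0,0.2,-0.3],
)

```text
time: 6.05
tool_pos: [0.6582, 0.0483, 0.0934]
tcp_rot: [-2.278, -2.163, 0.0]
wrist_force: [0.9, -0.2, -2.9]
width: 0.711
grip_force: 40.7
```

Run:
```python
from h import *
go([.6588,.0475,.0575],-2.9)
```

```text
pos [0.6582 0.0483 0.0934] yangle -2.95 tilt [-0.  0.]
delta [-0.0008  0.0007  0.0359] rot [-0.02 -0.   -0.05]
```

>>> jog_arm(
  deltas=[-0.001,0.001,0.015,0,0,0,-0.3,-0.001,0.001,0.025,0,0,0,-0.3,-0.001,0.001,0.032,0,0,0,-0.3,-0.001,0.001,0.036,0,0,0,-0.3,-0.001,0.001,0.036,0,0,0,-0.3],
)

```text
time: 6.55
tool_pos: [0.6607, 0.0477, 0.0589]
tcp_rot: [2.277, 2.164, 0.001]
wrist_force: [0.1, -0.8, -3.7]
width: 0.71
grip_force: 40.5
```

>>> jog_arm(
  deltas=[0,-0.001,0.001,0,0,0,-0.3,0,-0.001,0.002,0,0,0,-0.3,0,-0.001,0.003,0,0,0,-0.3,0,-0.001,0.003,0,0,0,-0.3],
)

```text
time: 6.95
tool_pos: [0.6599, 0.0478, 0.0574]
tcp_rot: [2.276, 2.164, 0.002]
wrist_force: [-2.5, 0.8, 5.4]
width: 0.712
grip_force: 41.2
```

Run:
```python
from h import *
go([.6588,.0475,.0575],-2.9)
```

```text
pos [0.6599 0.0478 0.0574] yangle -2.9 tilt [0.002 0.   ]
delta [-0.0004 -0.0011 -0.0001] rot [ 0.09 -0.01 -0.  ]
```

The tin is standing on the shelf. I'll release and rise.

>>> jog_arm(
  deltas=[0,0,-0.001,0,0,0,0.6,0,0,-0.001,0,0,0,1,0,0,-0.001,0,0,0,1,0,0,-0.001,0,0,0,1,0,0,-0.03,0,0,0,1,0,0,-0.08,0,0,0,1,0,0,-0.13,0,0,0,1,0,0,-0.15,0,0,0,1],
)

```text
time: 7.75
tool_pos: [0.6622, 0.0478, 0.2118]
tcp_rot: [2.273, 2.16, 0.011]
wrist_force: [1.2, 0.2, 0.9]
width: 1.002
grip_force: 0.0
```

Run:
```python
from h import *
go([.432,.19,.20],-2.9)
```

```text
pos [0.6622 0.0478 0.2118] yangle -2.91 tilt [0.009 0.   ]
delta [ 0.1304 -0.2372  0.0098] rot [ 0.52 -0.04 -0.01]
```

>>> jog_arm(
  deltas=[0.02,-0.04,0,0,0,0,1,0.04,-0.09,0,0,0,0,1,0.06,-0.14,0,0,0,0,1,0.08,-0.18,0.02,0,0,0,1,0.095,-0.22,0.05,0,0,0,1,0.095,-0.235,0.08,0,0,0,1,0.095,-0.235,0.08,0,0,0,1,0.095,-0.235,0.08,0,0,0,1],
)

```text
time: 8.55
tool_pos: [0.4296, 0.1545, 0.1255]
tcp_rot: [2.276, 2.165, -0.0]
wrist_force: [1.7, 0.1, 1.4]
width: 1.003
grip_force: 0.0
```

Run:
```python
from h import *
from workcell import read_camera
w=read_camera("wrist"); np.savez("/tmp/w4.npz",**w); cv2.imwrite("pics/w4.png",w["color"][100:340,200:450])
print("pred",proj(w,[.432,.146,.055]),proj(w,[.432,.146,.023]))
im=cv2.resize(w["color"][80:340,200:450],None,fx=2.3,fy=2.3,interpolation=cv2.INTER_CUBIC)
cv2.imwrite("pics/w4.png",np.clip(im*1.5,0,255).astype(np.uint8))
go([.432,.146,.13],-2.9)
```

```text
pred [321.32199825 230.61691654] [320.71873032 215.46490705]
pos [0.4316 0.1548 0.127 ] yangle -2.91 tilt [0.003 0.001]
delta [-0.0087  0.0008 -0.003 ] rot [ 0.18 -0.05 -0.01]
```

View pics/w4.png

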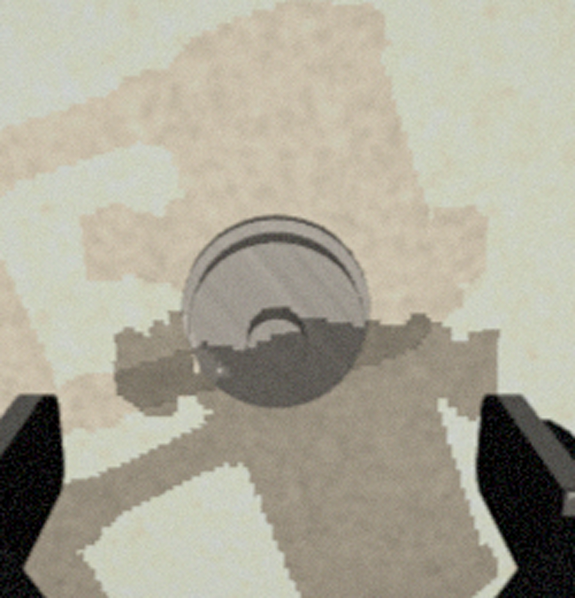

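The knob top is at about (320,230), against a prediction of (321,231), so the lids are confirmed at (0.4315, 0.146). I'll descend open.

>>> jog_arm(
  deltas=[-0.0087,0,0,0,0,0,1,-0.0087,0,0.04,0,0,0,1,-0.0087,0,0.075,0,0,0,1,-0.0087,0,0.095,0,0,0,1,-0.0087,0,0.1,0,0,0,1,-0.0087,0,0.1,0,0,0,1,-0.0087,0,0.1,0,0,0,1],
)

```text
time: 9.3
tool_pos: [0.4312, 0.1459, 0.027]
tcp_rot: [2.277, 2.162, 0.005]
wrist_force: [-0.5, -0.1, -0.0]
width: 0.997
grip_force: 0.0
```

Run:
```python
from h import *
go([.4315,.146,.019],-2.9)
```

```text
pos [0.4312 0.1459 0.027 ] yangle -2.95 tilt [0.003 0.001]
delta [0.0001 0.0002 0.008 ] rot [ 0.18 -0.06 -0.05]
```

>>> jog_arm(
  deltas=[0,0,0.004,0,0,0,1,0,0,0.0075,0,0,0,1,0,0,0.0075,0,0,0,0.6,0,0,0.0075,0,0,0,-0.2,0,0,0.0075,0,0,0,-0.2,0,0,0.0075,0,0,0,-0.2,0,0,0.0075,0,0,0,-0.2],
  squeeze=30,
)

```text
time: 10.0
tool_pos: [0.4291, 0.1459, 0.0184]
tcp_rot: [2.277, 2.164, 0.001]
wrist_force: [-2.3, -0.2, 6.9]
width: 0.749
grip_force: 32.5
```

Run:
```python
from h import *
go([.4315,.146,.019],-2.9)
```

```text
pos [0.4291 0.1459 0.0184] yangle -2.89 tilt [0. 0.]
delta [ 0.0002  0.0024 -0.0006] rot [ 0.03 -0.    0.01]
```

The rim is gripped at about 64 mm. I'll lift gently.

>>> jog_arm(
  deltas=[0,0,-0.01,0,0,0,-0.2,0,0,-0.03,0,0,0,-0.2,0,0,-0.06,0,0,0,-0.2,0,0,-0.09,0,0,0,-0.2,0,0,-0.12,0,0,0,-0.2,0,0,-0.15,0,0,0,-0.2,0,0,-0.18,0,0,0,-0.2,0,0,-0.2,0,0,0,-0.2],
)

```text
time: 10.8
tool_pos: [0.4294, 0.146, 0.2206]
tcp_rot: [2.276, 2.164, 0.004]
wrist_force: [1.1, -0.4, -0.4]
width: 0.742
grip_force: 33.5
```

>>> jog_arm(
  deltas=[-0.01,0.015,0,0,0,0,-0.2,-0.03,0.04,0,0,0,0,-0.2,-0.055,0.075,0,0,0,0,-0.2,-0.08,0.11,0,0,0,0,-0.2,-0.105,0.14,0,0,0,0,-0.2,-0.122,0.165,0,0,0,0,-0.2,-0.132,0.178,0,0,0,0,-0.2,-0.132,0.178,0,0,0,0,-0.2],
)

```text
time: 11.6
tool_pos: [0.6008, 0.0037, 0.2176]
tcp_rot: [-2.279, -2.162, 0.0]
wrist_force: [-0.6, -0.3, -1.1]
width: 0.747
grip_force: 33.6
```

Run:
```python
from h import *
from workcell import read_camera,readout
read_camera("top");w=read_camera("wrist"); np.savez("/tmp/w5.npz",**w)
S=readout.read_state()
print("tin pred",proj(w,[.6595,.048,.085]),"force",S["wrist_force"],S["width"])
im=cv2.resize(w["color"][60:360,200:470],None,fx=2,fy=2,interpolation=cv2.INTER_CUBIC)
cv2.imwrite("pics/w5.png",np.clip(im*1.5,0,255).astype(np.uint8))
go([.6597,.048,.22],-2.9)
```

```text
tin pred [386.19223146 141.98239709] force [-1.21812341  0.02932211 -1.40440521] 0.7420511419877979
pos [0.5991 0.0054 0.2175] yangle -2.92 tilt [-0.002  0.001]
delta [ 0.0456  0.0584 -0.0026] rot [-0.1  -0.03 -0.02]
```

View pics/w5.png

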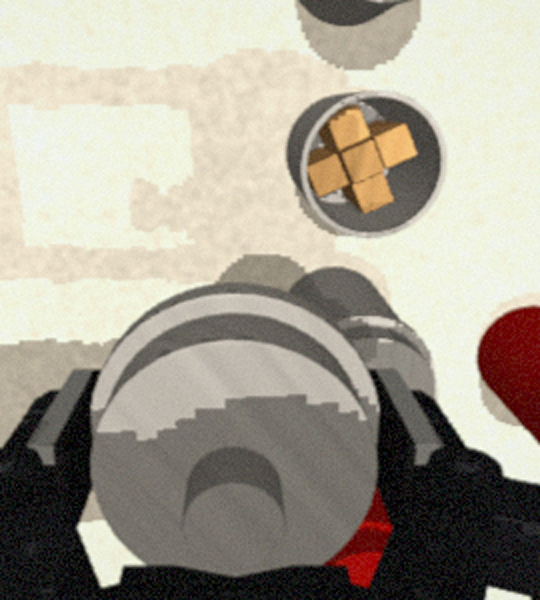

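The tin mouth is at (386,142), exactly as predicted, so it stands at (0.6595, 0.048). The lids are level and nested. I'll move over the tin.

>>> jog_arm(
  deltas=[0.01,0.012,0,0,0,0,-0.2,0.028,0.035,0,0,0,0,-0.2,0.043,0.055,0,0,0,0,-0.2,0.044,0.058,0,0,0,0,-0.2,0.044,0.058,0.02,0,0,0,-0.2,0.044,0.058,0.045,0,0,0,-0.2,0.044,0.058,0.075,0,0,0,-0.2,0.044,0.058,0.095,0,0,0,-0.2],
)

```text
time: 12.5
tool_pos: [0.6582, 0.047, 0.1207]
tcp_rot: [-2.274, -2.164, 0.003]
wrist_force: [-0.1, -0.0, -1.7]
width: 0.753
grip_force: 33.6
```

>>> jog_arm(
  deltas=[0,0,0,0,0,0,-0.2,0,0,0,0,0,0,-0.2],
)

```text
time: 12.7
tool_pos: [0.6596, 0.0466, 0.1229]
tcp_rot: [-2.276, -2.165, 0.001]
wrist_force: [0.2, -0.2, -1.2]
width: 0.746
grip_force: 33.6
```

Run:
```python
from h import *
from workcell import readout
w=np.load("/tmp/w5.npz");m=R.from_euler("z",-2.9,degrees=True).as_matrix()@np.array([[0,1,0],[1,0,0],[0,0,-1.]]);T=np.array([.5991,.0054,.2175])
for o in(-.002,0,.002): print(o,proj(w,T+m[:,0]*(o+.0325)+[0,0,.0046]))
print(readout.read_state()["wrist_force"]); go([.6595,.048,.0894],-2.9)
```

```text
-0.002 [316.0488939  209.91859088]
0 [316.040384   205.34024216]
0.002 [316.03179869 200.72132631]
[ 0.2068979  -0.17416556 -1.18261171]
pos [0.6596 0.0466 0.1229] yangle -2.86 tilt [-0.001  0.   ]
delta [ 0.0014 -0.0001  0.0335] rot [-0.05  0.    0.04]
```

The lid sits about 1.4 mm towards +y in the jaws, so the current TCP y is already right. I'll lower slowly.

>>> jog_arm(
  deltas=[0,0,0.006,0,0,0,-0.2,0,0,0.012,0,0,0,-0.2,0,0,0.017,0,0,0,-0.2,0,0,0.021,0,0,0,-0.2,0,0,0.025,0,0,0,-0.2,0,0,0.028,0,0,0,-0.2,0,0,0.028,0,0,0,-0.2],
)

```text
time: 13.4
tool_pos: [0.6596, 0.0459, 0.094]
tcp_rot: [-2.277, -2.164, 0.001]
wrist_force: [-0.4, -0.1, -1.6]
width: 0.742
grip_force: 33.6
```

Run:
```python
from h import *
go([.6595,.0466,.0894],-2.9)
```

```text
pos [0.6596 0.0459 0.094 ] yangle -2.91 tilt [-0.001 -0.   ]
delta [ 0.0007 -0.0002  0.0046] rot [-0.07  0.01 -0.01]
```

No side load. Next come the last few millimetres.

>>> jog_arm(
  deltas=[0.0005,0,0.0015,0,0,0,-0.2,0.0005,0,0.003,0,0,0,-0.2,0.0005,0,0.0045,0,0,0,-0.2,0.0005,0,0.0055,0,0,0,-0.2,0.0005,0,0.0055,0,0,0,-0.2],
)

```text
time: 13.9
tool_pos: [0.6602, 0.0465, 0.0895]
tcp_rot: [2.277, 2.164, 0.0]
wrist_force: [-0.7, -0.3, 0.6]
width: 0.747
grip_force: 33.8
```

Run:
```python
from h import *
go([.6595,.0466,.0894],-2.9)
```

```text
pos [0.6602 0.0465 0.0895] yangle -2.91 tilt [0. 0.]
delta [ 0.0001 -0.0007  0.0001] rot [ 0.01 -0.   -0.01]
```

>>> jog_arm(
  deltas=[0,0,0.0008,0,0,0,-0.2,0,0,0.0015,0,0,0,-0.2,0,0,0.0015,0,0,0,-0.2],
)

```text
time: 14.2
tool_pos: [0.6603, 0.0464, 0.0894]
tcp_rot: [2.277, 2.164, 0.0]
wrist_force: [-5.1, 0.1, 8.1]
width: 0.749
grip_force: 34.3
```

The lids are home: z held at 0.0894 against 8 N, as computed. I'll release and rise.

>>> jog_arm(
  deltas=[0,0,-0.0012,0,0,0,0.5,0,0,-0.0012,0,0,0,0.9,0,0,-0.0012,0,0,0,1,0,0,-0.0012,0,0,0,1,0,0,-0.02,0,0,0,1,0,0,-0.05,0,0,0,1,0,0,-0.06,0,0,0,1,0,0,-0.06,0,0,0,1],
)

```text
time: 15.0
tool_pos: [0.662, 0.0465, 0.1503]
tcp_rot: [2.275, 2.162, 0.006]
wrist_force: [-0.0, 0.1, 0.4]
width: 0.999
grip_force: 0.0
```

Run:
```python
from h import *
from workcell import read_camera
s=read_camera("side"); w=read_camera("wrist"); np.savez("/tmp/w6.npz",**w)
print("side pred",proj(s,[.66,.048,.12]),"wrist pred",proj(w,[.66,.048,.126]),proj(w,[.66,.048,.11]))
a=cv2.resize(s["color"][120:245,260:420],None,fx=2.4,fy=2.4,interpolation=cv2.INTER_CUBIC);b=cv2.resize(w["color"][80:380,200:460],(0,0),fx=1.5,fy=1.5)
h=max(a.shape[0],b.shape[0]);c=np.zeros((h,a.shape[1]+b.shape[1],3),np.uint8);c[:a.shape[0],:a.shape[1]]=a;c[:b.shape[0],a.shape[1]:]=b
cv2.imwrite("pics/fin.png",np.clip(c*1.6,0,255).astype(np.uint8));print(a.shape)
go([.66,.048,.1275],-2.9)
```

```text
side pred [323.45433566 159.92474928] wrist pred [315.69581681 247.30181503] [315.72029422 235.53969836]
(300, 384, 3)
pos [0.6598 0.0464 0.1471] yangle -2.91 tilt [-0.001 -0.   ]
delta [0.0016 0.0001 0.0196] rot [-0.03  0.   -0.01]
```

View pics/fin.png

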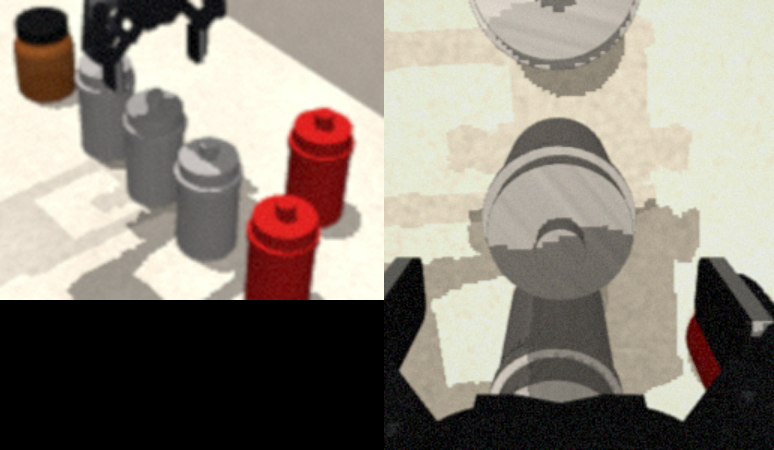

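The closed set is level in line (side view), and its cap is at wrist (318,234), about 1 mm to +x. I'll lower onto the knob with the jaws half closed and then grip gently.

>>> jog_arm(
  deltas=[0.0015,0.001,0,0,0,0,0,0.0015,0.001,0,0,0,0,-0.1,0.0015,0.001,0.004,0,0,0,-0.3,0.0015,0.001,0.01,0,0,0,-0.3,0.0015,0.001,0.015,0,0,0,-0.3,0.0015,0.001,0.017,0,0,0,-0.3,0.0015,0.001,0.017,0,0,0,-0.3],
  squeeze=20,
)

```text
time: 15.8
tool_pos: [0.6607, 0.0478, 0.1299]
tcp_rot: [-2.276, -2.164, 0.002]
wrist_force: [-0.0, -0.5, 0.7]
width: 0.351
grip_force: 0.0
```

Run:
```python
from h import *
go([.6605,.048,.1280],-2.9)
```

```text
pos [0.6607 0.0478 0.1299] yangle -2.91 tilt [-0.001 -0.   ]
delta [ 0.0001 -0.0002  0.0019] rot [-0.08  0.01 -0.01]
```

>>> jog_arm(
  deltas=[0,0,0.0012,0,0,0,-0.42,0,0,0.0012,0,0,0,-0.5,0,0,0.0012,0,0,0,-0.56,0,0,0.0012,0,0,0,-0.62,0,0,0.0012,0,0,0,-0.8,0,0,0.0012,0,0,0,-0.8,0,0,0.0012,0,0,0,-0.8],
)

```text
time: 16.5
tool_pos: [0.6614, 0.0479, 0.1299]
tcp_rot: [2.277, 2.164, 0.001]
wrist_force: [-0.7, -0.5, 1.1]
width: 0.199
grip_force: 19.6
```

Run:
```python
from h import *
go([.6605,.048,.1280],-2.9)
```

```text
pos [0.6614 0.0479 0.1299] yangle -2.91 tilt [ 0.001 -0.   ]
delta [ 0.0001 -0.0009  0.0019] rot [ 0.03 -0.   -0.01]
```

The knob is gripped: width 0.199, about 17 mm. I'll lift slowly straight up.

>>> jog_arm(
  deltas=[0,0,-0.001,0,0,0,-0.8,0,0,-0.003,0,0,0,-0.8,0,0,-0.005,0,0,0,-0.8,0,0,-0.008,0,0,0,-0.8,0,0,-0.011,0,0,0,-0.8,0,0,-0.014,0,0,0,-0.8,0,0,-0.018,0,0,0,-0.8,0,0,-0.023,0,0,0,-0.8],
)

```text
time: 17.3
tool_pos: [0.6611, 0.0479, 0.1528]
tcp_rot: [-2.277, -2.164, 0.0]
wrist_force: [-0.2, -0.4, -1.0]
width: 0.191
grip_force: 19.6
```

>>> jog_arm(
  deltas=[0,0,-0.007,0,0,0,-0.8,0,0,-0.019,0,0,0,-0.8,0,0,-0.034,0,0,0,-0.8,0,0,-0.049,0,0,0,-0.8,0,0,-0.062,0,0,0,-0.8,0,0,-0.071,0,0,0,-0.8,0,0,-0.076,0,0,0,-0.8,0,0,-0.077,0,0,0,-0.8],
)

```text
time: 18.1
tool_pos: [0.6616, 0.0479, 0.2306]
tcp_rot: [2.276, 2.164, 0.002]
wrist_force: [-1.2, -0.3, -0.5]
width: 0.195
grip_force: 19.6
```

>>> jog_arm(
  deltas=[0,0,0,0,0,0,-0.8,0,0,0,0,0,0,-0.8,0,0,0,0,0,0,-0.8,0,0,0,0,0,0,-0.8,0,0,0,0,0,0,-0.8],
)

```text
time: 18.6
tool_pos: [0.6611, 0.0479, 0.2292]
tcp_rot: [-2.277, -2.164, 0.001]
wrist_force: [-1.0, -0.6, -1.3]
width: 0.195
grip_force: 19.6
```

Run:
```python
from h import *
from workcell import read_camera,readout
S=readout.read_state(); print(S["time"],S["joint_vel"].round(4),S["width"],S["grip_force"],S["wrist_force"])
go([.6605,.048,.23],-2.9)
s=read_camera("side")
cv2.imwrite("pics/fin2.png",np.clip(cv2.resize(s["color"][90:260,230:430],None,fx=3,fy=3,interpolation=cv2.INTER_CUBIC)*1.6,0,255).astype(np.uint8))
```

```text
18.6 [ 0.0025 -0.0013 -0.0033 -0.0007  0.0016  0.0006] 0.19491375379637138 19.553363621234894 [-0.96020675 -0.55130816 -1.3300931 ]
pos [0.6611 0.0479 0.2292] yangle -2.91 tilt [-0.001 -0.   ]
delta [ 0.0001 -0.0006 -0.0008] rot [-0.03  0.   -0.01]
```

View pics/fin2.png

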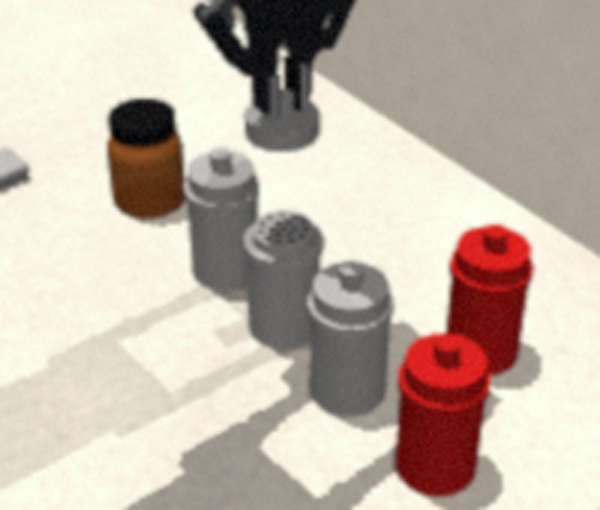

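The pierced inner lid sits level on the middle tin at crop (285,232). The outer lid is held level at crop (282,122), about 10 cm higher, and the rest of the row is undisturbed.

```bash
python3 -c "from workcell import finish_job; print(finish_job())"
```

```text
the job is handed in; nothing more can be done
None
```

The cedar tin stands upright in the middle of the row with its pierced inner lid seated, the outer lid is held level and still about 10 cm above where it sat, and the job was handed in at about 18.7 s.

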